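# Lock the slatted bread board into its crumb tray

### The arm

A 6-joint arm with a two-finger parallel gripper is mounted at the origin on a cart in front of the work surface, level with it; the furniture and walls round the work are solid. World frame = base frame: x ahead of the robot, y to its left, z up, the work surface at z = 0. Lengths are in m, angles in rad, forces in N, time in s.
With the tool pointing down it reaches from about 0.35 to 0.975 m from the base axis. Payload 4.9 kg.
Tool frame: the origin (TCP) lies on the centre line of the jaws, within the pads' length; the fingertips stand 8 mm ahead of it and the grasp point (between the pads) lies 11 mm behind it; z points along the fingers, y is the line along which they close (so a half turn about z gives the same grasp; the last joint's range is limited). The gripper opens to 85 mm and grips with 20 to 120 N. Pads are 22 mm wide; open, the fingers measure 114 mm over their backs; the gripper's body (76 mm by 85 mm) begins 54 mm behind the grasp point. The pads swing forward as they close: fully open they stand 13 mm farther back than shut.
Start: joints at [1.05, 0.053, 1.613, -0, 1.476, -0.119], TCP at [0.244, 0.575, 0.239] pointing down, gripper open.
Joint ranges: [-3.01, 3.01], [-1.01, 2.22], [0.06, 2.58], [-1.02, 4.17], [0.09, 2.62], [-3.14, 3.14]. Speed limits (rad/s): [2.57, 2.57, 3.14, 3.14, 3.14, 3.14].

### API

Orientations are given as a rotation vector (axis times angle).
In Python, from station import ctrl gives the robot as it stands.
- The arm moves only by the shell command python3 -m jog 'ROWS' [FORCE]. ROWS is rows parted by semicolons, their numbers by spaces, 1 to 20 of them, each of 7 numbers: the finger opening in m, then dx, dy, dz in m, then a rotation vector rx, ry, rz in rad; each row is the pose to reach, as a shift and turn from the pose commanded when the command began, along the tool's axes at that moment; what a row does not reach only later rows make up. A row lasts 1/12 s, in which the tool goes at most 0.0417 m and 0.125 rad, less where a joint would pass 70% of its speed; a pose out of reach is approached as far as the arm can. The fingers move at their own pace and stop on an object; FORCE is the grip in N (left out, the last holds). Time passes only in rows, so rows that do not move let the fingers close. It prints the time, the measured TCP pose, the force, the opening and the grip force at its end.
- ctrl.get_obs(): the state, without advancing time (a new reading comes with each control period).
- ctrl.get_image(name): name is "scene" or "top" or "wrist"; returns the picture (400x640x3 uint8, red, green, blue); there is no depth.
- ctrl.camera_params(name): a dict with "fx", "fy", "cx", "cy" (pixels), "T" (4x4, takes a point from camera to world coordinates); the wrist camera has in their place "tool_from_camera" (4x4, takes a point from camera to tool coordinates, whose origin is the TCP and whose axes are the flange's). Camera axes: x right, y down, z forward; pixel columns grow to the right and rows downward; lengths in m; the calibration is good to about 2 mm. The wrist camera is an equidistant fisheye: a pixel r from the principal point sees the ray r / f radians off the axis. A picture is of the moment at which its call begins: read the wrist's pose just before it. camera_params takes no time and is no camera call.
- ctrl.finish_job(): hands the job in; it is judged then, once.
Trained networks look in the newest picture that a camera, given by its name, has taken for a name from the list of things; names that differ only in an ending like _2 or _b are one class to them, and where a whole thing is asked for, a point or a joint stands for the part that bears it (a point fixed in the world has none). Each returns a list of dicts, best first, with "p" (0 to 1); they miss things now and then, are a little off and sometimes report something else, mostly with a low value. They report only what shows in the picture. A call takes as long as a camera call.
- ctrl.find_in(camera, thing): "extent" ([left, top, right, bottom] in pixels, round what is visible of it).
- ctrl.cut_out(camera, thing): "mask" (400x640 bool, what is visible of it) and "extent" ([left, top, right, bottom] in pixels, round what is visible of it).
- ctrl.tip_of(camera, thing): "xy" ([column, row] in pixels: a listed point, or the origin of a listed thing).
The state is a dict: "t": time; "q": joint angles; "dq": joint speeds; "effort": joint torques, N m; "tool_pos": TCP position; "tool_rot": TCP orientation; "contact_force": force on the tool from outside, world axes, zero at the start; "wrist_torque": the same for the moment, N m; "opening": finger opening in m; "grip_force": force on a finger pad.
Only numpy, scipy, OpenCV 4.12 (cv2) and the standard library are available. Lean on these libraries where they do the work, as an engineer would, in place of code of your own. Each camera call takes 0.05 s, during which the arm holds its last target. There are 200 camera calls.

### The job

Fit the slatted bread board back onto its crumb tray, so that it cannot slip while bread is sawn on it: pick it up by its raised stop, hold it at a slant and guide its tongue into the groove of the tray's rail, feel it gently home, then lower its front edge so that the board comes to lie flat on the tray with its notch locked over the bead of the rail. The rail was adjusted by hand, so feel for the bottom of the groove and never force, bang or drop the board; let go of it and leave the breakfast things as they are.

Things in the scene. Friction and masses are not known exactly. Their poses are not given: they have to be found in the camera images.
- board: slatted light wooden bread board, 206 x 130 x 18 mm, 0.4 kg, centre of mass near its origin, lying flat at the right. Origin: middle of the underside; x to the tongue, z up. Front edge x = -106, full-thickness rear shoulder x = +84, tongue tip x = +100 mm. Lock it level: underside at z = 13 mm, x and y as the tray's, origin within 10 mm (x) and 4 mm (y) of the tray's
- tongue (a point): middle of the tip of the board's tongue (board x = 100, y = 0, z = 10.5 mm). The tongue runs along the whole rear edge, 16 mm long; top level at board z = 12 mm, underside sloping from z = 6 at the root to z = 9 mm at the tip
- stop (a point): grip point in the bread stop (board x = 10, y = 0, z = 40 mm): a darker wooden bar standing across the board, 16 mm thick along board x, 100 mm long in y, from z = 18 to 47 mm. Grip it with the fingers closing along board x
- notch (a point): middle of the notch across the board's underside (board x = 65.25, y = 0, z = 0 mm), 9.5 mm wide, 6.5 mm deep; it takes the rail's bead. Between notch and shoulder is a land 11.5 mm wide at the bottom: it must pass over the bead, so push the tongue home with the board slanted by 0.3 to 0.4 rad (front edge up), then lower
- front_edge (a point): underside of the board near its front edge (board x = -100, y = 0, z = 0 mm)
- tray: crumb tray, steel floor, wooden sides 14 mm high, 238 x 164 mm, fixed. Origin on the worktop below its middle; x to its rail, at the end on the robot's right, z up. The aluminium rail (groove, lips, bead and black end caps, one rigid piece, top z = 33 mm) is clamped by thumb screws anywhere from 8 mm nearer to 8 mm farther than its middle setting; the setting is not measured: feel for it
- groove (a point): bottom of the rail's groove in the middle setting (tray x = 100, y = 0, z = 21 mm; the real one up to 8 mm nearer or farther in x). Groove open to -x, 11 mm deep, floor z = 19, upper lip's underside z = 28.5 mm, 138 mm wide between end caps, which reach 42 mm before its bottom. Home, the tongue's tip touches the bottom; pressing over 30 N is forcing
- bead (a point): crest of the rail's rounded bead in the middle setting (tray x = 65, y = 0, z = 17.5 mm), 6 mm thick, 35 mm before the groove's bottom and moving with it, on the rail's long lower lip (top z = 11 mm). Locked, it stands in the board's notch with 2 mm play. If the tongue is not home the board's land sits on it and the board cannot lie flat
- front_rest (a point): middle of the top of the tray's front rest, a bar across the tray on which the board's front lies (tray x = -93, y = 0, z = 13 mm)
- jam_jar: jam jar with a yellow lid, 61 mm wide, 75 mm high, on the worktop to the left; origin at the middle of its base. Leave it alone
- cup_white: white mug with a handle, 90 mm wide, 96 mm high, at the left; origin at its base. Leave it alone
- honey_jar: honey jar with a yellow lid, 66 mm wide, 90 mm high, behind the tray; origin at the middle of its base. Leave it alone
- tea_box: tea carton, 56 x 80 x 122 mm, at the far right; origin at the middle of its base. Leave it alone

How it is judged:
By the outcome, as a careful person would: the job done as asked, in the order asked, and still so for the second after the job is handed in, with the robot touching nothing.
It also fails if it takes over 64 s, if anything falls off the work surface, if the arm or the gripper's body presses on something with over 40 N, if the wrist force passes 120 N, or if a joint passes its speed limit or range.

## Working session

There is one attempt and no reset: what is moved stays moved. The work goes in short steps, Python scripts to look and compute and a shell command to move; the robot and the scene stay as the last step left them, time stands still between calls to the robot, and variables do not carry over. Pictures are saved under pics/ and viewed, at most 10 in all, crops included, and the job is handed in when it is done.

```bash
mkdir -p pics; ls; cat > h.py <<'E'
import numpy as np, cv2
from station import ctrl
from scipy.spatial.transform import Rotation as R
def ray(cam,uv):
    c=ctrl.camera_params(cam); T=np.array(c['T'])
    d=np.array([(uv[0]-c['cx'])/c['fx'],(uv[1]-c['cy'])/c['fy'],1.])
    return T[:3,3],T[:3,:3]@d
def onz(cam,uv,z):
    o,d=ray(cam,uv); return o+d*(z-o[2])/d[2]
def proj(cam,P):
    c=ctrl.camera_params(cam); T=np.linalg.inv(np.array(c['T']))
    p=(T[:3,:3]@np.array(P).T).T+T[:3,3]
    return np.c_[c['fx']*p[:,0]/p[:,2]+c['cx'],c['fy']*p[:,1]/p[:,2]+c['cy']]
def save(cam,n):
    im=ctrl.get_image(cam); cv2.imwrite('pics/'+n,im[:,:,::-1]); return im
E
python3 - <<'E'
from h import *
np.set_printoptions(precision=3,suppress=True)
print({k:v for k,v in ctrl.get_obs().items()})
Z=dict(tongue=.0105,stop=.04,notch=0,front_edge=0,board=0,tray=0,groove=.021,bead=.0175,front_rest=.013,honey_jar=0,jam_jar=0,cup_white=0,tea_box=0)
for cam in ['scene','top']:
    save(cam,cam+'0.png')
    for k,z in Z.items():
        r=ctrl.tip_of(cam,k)
        for a in r[:1]: print(cam,k,round(a['p'],2),np.array(a['xy']),onz(cam,a['xy'],z))
    print(np.array(ctrl.camera_params(cam)['T'])[:3,3])
E
```

```text
pics
{'t': 0.0, 'q': array([ 1.05 ,  0.053,  1.614,  0.   ,  1.476, -0.119]), 'dq': array([ 0.001, -0.   , -0.   ,  0.001,  0.   ,  0.   ]), 'effort': array([  0.001, -39.368, -37.018,  -0.   ,   0.007,  -0.   ]), 'tool_pos': array([0.244, 0.575, 0.238]), 'tool_rot': array([-0.627, -3.078,  0.003]), 'contact_force': array([-0.208,  0.038,  0.391]), 'wrist_torque': array([ 0.045,  0.016, -0.032]), 'grip_force': 0.0, 'opening': 0.08571924103984409}
scene tongue 0.85 [331.5 256.1] [ 0.392 -0.446  0.01 ]
scene stop 0.67 [330.5 236.5] [ 0.429 -0.376  0.04 ]
scene notch 0.56 [335.4 251.8] [ 0.424 -0.42   0.   ]
scene front_edge 0.65 [316.6 228.6] [ 0.437 -0.256  0.   ]
scene board 0.92 [325.9 242.9] [ 0.422 -0.356  0.   ]
scene tray 0.88 [287.2 197.2] [0.443 0.017 0.   ]
scene groove 0.71 [299.9 204. ] [ 0.45  -0.091  0.021]
scene bead 0.71 [294.7 199.4] [ 0.451 -0.042  0.018]
scene front_rest 0.86 [279.6 185.1] [0.451 0.109 0.013]
scene honey_jar 0.83 [340.2 182.4] [0.714 0.013 0.   ]
scene jam_jar 0.73 [255.3 177.7] [0.391 0.251 0.   ]
scene cup_white 0.67 [246.7 164.9] [0.406 0.394 0.   ]
scene tea_box 0.59 [367.  280.7] [ 0.435 -0.609  0.   ]
[-0.312 -1.597  1.077]
top tongue 0.93 [400.8 235.4] [ 0.41 -0.44  0.01]
top stop 0.78 [380.  230.5] [ 0.426 -0.358  0.04 ]
top notch 0.56 [394.3 234.5] [ 0.415 -0.418  0.   ]
top front_edge 0.76 [351.  228.5] [ 0.439 -0.254  0.   ]
top board 0.58 [377.9 229.1] [ 0.436 -0.356  0.   ]
top tray 0.97 [277.4 227.5] [0.445 0.027 0.   ]
top groove 0.97 [303.6 223.4] [ 0.457 -0.074  0.021]
top bead 0.81 [294.1 222.3] [ 0.462 -0.037  0.018]
top front_rest 0.93 [251.4 223.6] [0.459 0.125 0.013]
top honey_jar 0.88 [286.2 165.4] [ 0.691 -0.005  0.   ]
top jam_jar 0.77 [219.8 239.7] [0.4   0.245 0.   ]
top cup_white 0.8 [178.9 237.7] [0.409 0.401 0.   ]
top tea_box 0.57 [445.9 229.4] [ 0.433 -0.615  0.   ]
[ 0.228 -0.118  1.588]
```

```bash
python3 - <<'E'
import cv2
a=cv2.imread('pics/top0.png')[150:290,200:480]; cv2.imwrite('pics/c1.png',cv2.resize(a,(800,400),interpolation=cv2.INTER_CUBIC))
E
```

```text
(no output)
```

View pics/c1.png

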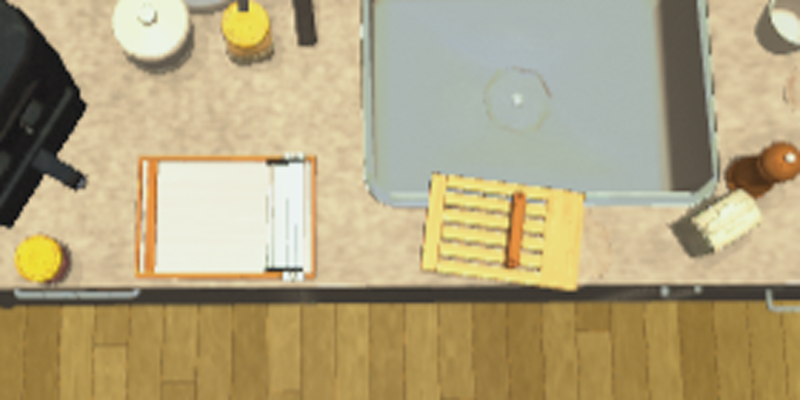

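View pics/scene0.png

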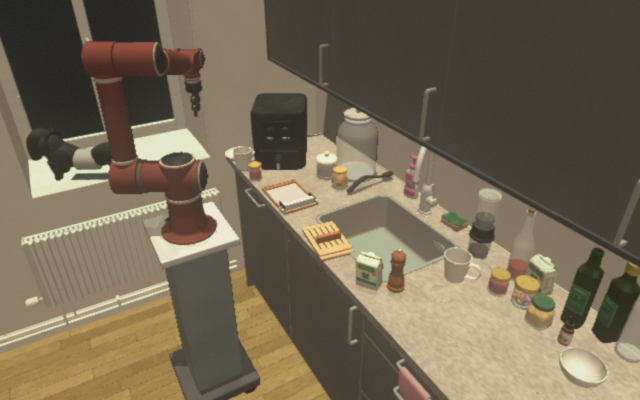

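The top crop shows the tray (crop 137–316 × 155–278, rail on its right side) and the board (430–583 × 172–290, stop at about 515,230, turned roughly 8°). The scene view agrees, with the board beside the sink at about (327,240). Next I'll go above the tray and look with the wrist camera.

```bash
cat >> h.py <<'E'
def tgt(yaw,slant=0.):
    """tool y along world angle yaw, z down, then tilted about tool x by slant"""
    y=np.array([np.cos(yaw),np.sin(yaw),0]); z=np.array([0,0,-1.]); x=np.cross(y,z)
    return R.from_matrix(np.c_[x,y,z])*R.from_rotvec([slant,0,0])
def rel(p,Rt):
    o=ctrl.get_obs(); R0=R.from_rotvec(o['tool_rot'])
    d=R0.inv().apply(np.array(p)-o['tool_pos']); w=(R0.inv()*Rt).as_rotvec()
    print('rel',d.round(4),w.round(4),'rows',round(max(np.linalg.norm(d)/.0417,np.linalg.norm(w)/.125),1))
def wray(uv,pos,rot):
    c=ctrl.camera_params('wrist'); M=np.array(c['tool_from_camera']); Rt=R.from_rotvec(rot)
    v=np.array(uv,float)-[c['cx'],c['cy']]; r=np.linalg.norm(v); th=r/c['fx']
    d=np.r_[np.sin(th)*v/r,np.cos(th)]
    return Rt.apply(M[:3,3])+pos, Rt.apply(M[:3,:3]@d)
def wonz(uv,z,pos,rot):
    o,d=wray(uv,pos,rot); return o+d*(z-o[2])/d[2]
def wproj(P,pos,rot):
    c=ctrl.camera_params('wrist'); M=np.linalg.inv(np.array(c['tool_from_camera']))
    p=R.from_rotvec(rot).inv().apply(np.array(P)-pos); p=p@M[:3,:3].T+M[:3,3]
    rr=np.hypot(p[:,0],p[:,1]); th=np.arctan2(rr,p[:,2]); return np.c_[c['cx']+c['fx']*th*p[:,0]/rr,c['cy']+c['fy']*th*p[:,1]/rr]
E
python3 - <<'E'
from h import *
rel([.45,.0,.30],tgt(np.pi/2))
c=ctrl.camera_params('wrist');print(c)
E
```

```text
rel [-0.4142 -0.449  -0.0607] [-0.      0.     -0.4018] rows 14.7
{'fx': 309.70691628693146, 'fy': 309.70691628693146, 'cx': 322.11101641942514, 'cy': 202.03131402823215, 'tool_from_camera': array([[-7.88828865e-04, -9.63918321e-01, -2.66197010e-01,
         6.75603584e-02],
       [ 9.99999341e-01, -5.38189364e-04, -1.01450334e-03,
        -2.41994015e-04],
       [ 8.34633958e-04, -2.66197635e-01,  9.63918110e-01,
        -1.34225621e-01],
       [ 0.00000000e+00,  0.00000000e+00,  0.00000000e+00,
         1.00000000e+00]])}
```

```bash
python3 -m jog '0.085 -0.414 -0.449 -0.06 0 0 -0.402;0.085 -0.414 -0.449 -0.06 0 0 -0.402;0.085 -0.414 -0.449 -0.06 0 0 -0.402;0.085 -0.414 -0.449 -0.06 0 0 -0.402;0.085 -0.414 -0.449 -0.06 0 0 -0.402;0.085 -0.414 -0.449 -0.06 0 0 -0.402;0.085 -0.414 -0.449 -0.06 0 0 -0.402;0.085 -0.414 -0.449 -0.06 0 0 -0.402;0.085 -0.414 -0.449 -0.06 0 0 -0.402;0.085 -0.414 -0.449 -0.06 0 0 -0.402;0.085 -0.414 -0.449 -0.06 0 0 -0.402;0.085 -0.414 -0.449 -0.06 0 0 -0.402;0.085 -0.414 -0.449 -0.06 0 0 -0.402;0.085 -0.414 -0.449 -0.06 0 0 -0.402;0.085 -0.414 -0.449 -0.06 0 0 -0.402;0.085 -0.414 -0.449 -0.06 0 0 -0.402;0.085 -0.414 -0.449 -0.06 0 0 -0.402;0.085 -0.414 -0.449 -0.06 0 0 -0.402;0.085 -0.414 -0.449 -0.06 0 0 -0.402;0.085 -0.414 -0.449 -0.06 0 0 -0.402'
cat > look.py <<'E'
from h import *
import sys
np.set_printoptions(precision=4,suppress=True)
def look(name,Z):
    o=ctrl.get_obs(); p,r=o['tool_pos'],o['tool_rot']; print(round(o['t'],2),p,o['contact_force'])
    save('wrist',name)
    for k,z in Z.items():
        for a in ctrl.tip_of('wrist',k)[:1]: print(k,round(a['p'],2),np.array(a['xy']),wonz(a['xy'],z,p,r))
    return p,r
E
python3 - <<'E'
from look import *
look('w1.png',dict(tray=0,groove=.021,bead=.0175,front_rest=.013,honey_jar=0))
rel([.44,-.36,.25],tgt(np.pi/2-.15))
E
```

```text
t: 3.07
tool_pos: [0.4495, 0.0012, 0.2992]
tool_rot: [0.004, -3.142, -0.0]
contact_force: [0.3, -0.4, -0.6]
opening: 0.0848
grip_force: 0.0
3.07 [0.4495 0.0012 0.2992] [ 0.2557 -0.3837 -0.616 ]
tray 0.65 [338.3 167. ] [0.45   0.0236 0.    ]
groove 0.95 [266.3 172.7] [ 0.4542 -0.0754  0.021 ]
bead 0.64 [290.9 168. ] [ 0.4486 -0.0418  0.0175]
front_rest 0.81 [404.9 170.1] [0.4511 0.1172 0.013 ]
honey_jar 0.82 [315.5 313.1] [ 0.6964 -0.0101  0.    ]
rel [ 0.0102 -0.3605  0.0494] [-0.0001  0.0001  0.1511] rows 8.7
```

View pics/w1.png

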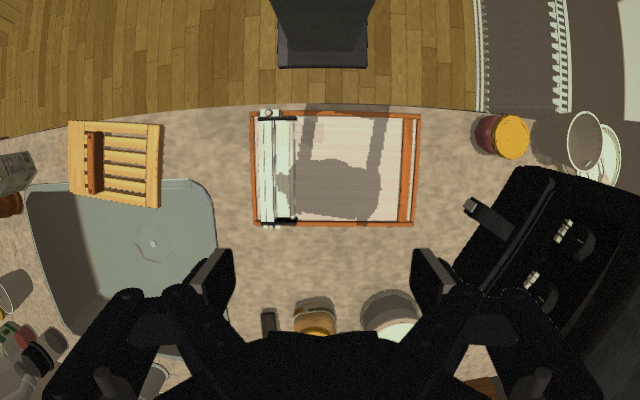

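The wrist view shows the tray (pixel corners about (251,112), (420,114), (413,226), (252,226), rail on the left side) and the board at the left, about (115,163). I'll fit the tray from its orange frame, then look at the board from above.

```bash
python3 -m jog '0.085 0.01 -0.361 0.02 0 0 0.151;0.085 0.01 -0.361 0.02 0 0 0.151;0.085 0.01 -0.361 0.02 0 0 0.151;0.085 0.01 -0.361 0.02 0 0 0.151;0.085 0.01 -0.361 0.02 0 0 0.151;0.085 0.01 -0.361 0.02 0 0 0.151;0.085 0.01 -0.361 0.02 0 0 0.151;0.085 0.01 -0.361 0.02 0 0 0.151;0.085 0.01 -0.361 0.02 0 0 0.151;0.085 0.01 -0.361 0.02 0 0 0.151;0.085 0.01 -0.361 0.02 0 0 0.151;0.085 0.01 -0.361 0.02 0 0 0.151'
cat > rect.py <<'E'
from look import *
def rect(mask,z,p,r,label=''):
    ys,xs=np.nonzero(mask)
    P=np.array([wonz((x+.0,y+.0),z,p,r)[:2] for x,y in zip(xs,ys)])
    b=cv2.minAreaRect((P*1000).astype(np.float32)); print(label,'centre',np.array(b[0]),'size',np.array(b[1]),'ang',b[2]); return P
E
python3 - <<'E'
from rect import *
im=cv2.imread('pics/w1.png'); h=cv2.cvtColor(im,cv2.COLOR_BGR2HSV)
m=((h[...,0]>5)&(h[...,0]<17)&(h[...,1]>140)&(h[...,2]>110)).astype(np.uint8)
m[:,:240]=0;m[:,430:]=0;m[:105]=0;m[235:]=0
n,l,s,c=cv2.connectedComponentsWithStats(m); print(s[1:][s[1:,4]>30])
m=np.isin(l,[i for i in range(1,n) if s[i,4]>30])
rect(m,.014,np.array([.4495,.0012,.2992]),np.array([.004,-3.142,0]),'tray')
p,r=look('w2.png',dict(board=0,stop=.04,front_edge=0,tongue=.0105))
c=ctrl.cut_out('wrist','board'); print(c[0]['p'],c[0]['extent']); rect(c[0]['mask'],.018,p,r,'board')
c=ctrl.cut_out('wrist','stop'); print(c[0]['p'],c[0]['extent']); rect(c[0]['mask'],.047,p,r,'stopornot')
E
```

```text
t: 4.37
tool_pos: [0.44, -0.3605, 0.2791]
tool_rot: [-0.236, -3.132, -0.001]
contact_force: [-0.1, -0.8, 1.1]
opening: 0.0851
grip_force: 0.0
[[ 280  111   31    5  109]
 [ 315  111  106  111 1632]
 [ 249  112   12  113  439]
 [ 296  222  118    5  430]]
tray centre [452.5298  18.2058] size [235.6772 162.0543] ang 89.68521118164062
4.37 [ 0.44   -0.3605  0.2791] [-0.0716 -0.8441  1.1051]
board 0.78 [328.6 160. ] [ 0.4292 -0.3503  0.    ]
stop 0.71 [321.7 164.4] [ 0.4279 -0.3595  0.04  ]
front_edge 0.75 [397.9 157.9] [ 0.4395 -0.2559  0.    ]
tongue 0.86 [253.1 165.6] [ 0.4192 -0.4508  0.0105]
0.79 [250.7, 111.8, 408.2, 208.5]Traceback (most recent call last):
  File "<stdin>", line 9, in <module>
  File "rect.py", line 4, in rect
    P=np.array([wonz((x+.0,y+.0),z,p,r)[:2] for x,y in zip(xs,ys)])
                ~~~~^^^^^^^^^^^^^^^^^^^
  File "h.py", line 30, in wonz
    o,d=wray(uv,pos,rot); return o+d*(z-o[2])/d[2]
        ~~~~^^^^^^^^^^^^
  File "h.py", line 25, in wray
    c=ctrl.camera_params('wrist'); M=np.array(c['tool_from_camera']); Rt=R.from_rotvec(rot)
ValueError: time passes only in moves, steps and waits
```

View pics/w2.png

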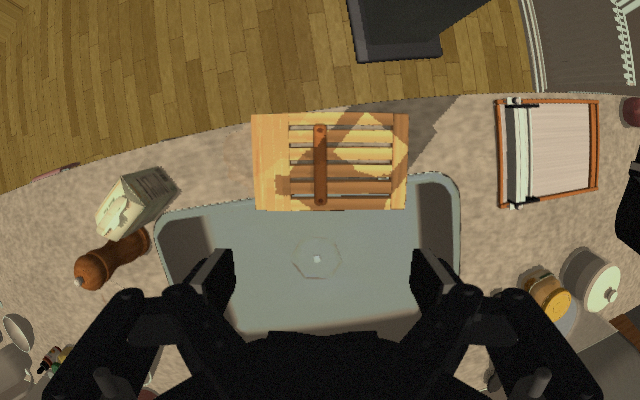

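The wrist view shows the board below the tool, at pixels 251–408 × 112–210, with its tongue on the left and the stop bar at x≈320, y 124–206. I'll cache the calibration and fit the rectangles.

```bash
cat >> h.py <<'E'
_W=ctrl.camera_params('wrist'); _M=np.array(_W['tool_from_camera'])
def wrays(uv,pos,rot):
    uv=np.atleast_2d(np.array(uv,float)); v=uv-[_W['cx'],_W['cy']]; r=np.linalg.norm(v,axis=1)+1e-9; th=r/_W['fx']
    d=np.c_[np.sin(th)[:,None]*v/r[:,None],np.cos(th)]; Rt=R.from_rotvec(rot)
    return Rt.apply(_M[:3,3])+pos, Rt.apply(d@_M[:3,:3].T)
def wonz(uv,z,pos,rot):
    o,d=wrays(uv,pos,rot); P=o+d*((z-o[2])/d[:,2])[:,None]; return P[0] if np.ndim(uv)==1 else P
E
cat > rect.py <<'E'
from look import *
def rect(mask,z,p,r,label=''):
    P=wonz(np.argwhere(mask)[:,::-1].astype(float),z,p,r)[:,:2]
    b=cv2.minAreaRect((P*1000).astype(np.float32)); print(label,'centre',np.array(b[0]),'size',np.array(b[1]),'ang',b[2]); return P
E
python3 - <<'E'
from rect import *
o=ctrl.get_obs();p,r=o['tool_pos'],o['tool_rot'];ctrl.get_image('wrist')
c=ctrl.cut_out('wrist','board'); m=c[0]['mask']; print(c[0]['p'],c[0]['extent'])
rect(m,.018,p,r,'board')
im=cv2.imread('pics/w2.png').astype(int)
h=cv2.cvtColor(im.astype(np.uint8),cv2.COLOR_BGR2HSV)
reg=np.zeros(m.shape,bool); reg[108:216,240:420]=1
d=m&reg&(h[...,2]<175)&(h[...,1]>150)
d=cv2.morphologyEx(d.astype(np.uint8),cv2.MORPH_OPEN,np.ones((5,5)))
n,l,s,_=cv2.connectedComponentsWithStats(d); print(s[1:])
i=1+np.argmax(s[1:,4]); 
rect(l==i,.047,p,r,'stop')
# edges: board rows middle, print backprojected left/right/top/bottom
ys,xs=np.nonzero(m)
for y in (125,160,195): print(y,xs[ys==y].min(),xs[ys==y].max())
for x in (265,330,395): print(x,ys[xs==x].min(),ys[xs==x].max())
print(wonz(np.array([[320.,124],[320,206],[251,112],[251,210],[408,112],[408,210]]),.018,p,r)[:,:2])
E
```

```text
0.81 [250.7, 111.0, 409.0, 211.8]
board centre [ 429.197  -348.4855] size [205.6327 132.7077] ang 81.94746398925781
[[318 125   8   8  61]
 [312 137  17  69 937]]
stop centre [ 435.7171 -362.6655] size [18.9797 83.377 ] ang 81.08995056152344
125 251 409
160 252 407
195 255 406
265 112 209
330 112 209
395 112 209
[[ 0.3798 -0.3543]
 [ 0.4865 -0.3706]
 [ 0.3494 -0.4392]
 [ 0.4781 -0.4643]
 [ 0.3787 -0.2391]
 [ 0.5103 -0.2522]]
```

```bash
python3 - <<'E'
from h import *
rel([.4274,-.3614,.10],tgt(1.430)); rel([.4274,-.3614,.031],tgt(1.430))
E
```

```text
rel [ 0.0125 -0.0029  0.1796] [-0.0003  0.0004 -0.0091] rows 4.3
rel [ 0.0125 -0.0028  0.2486] [-0.0003  0.0004 -0.0091] rows 6.0
```

```bash
python3 -m jog '0.085 0.0125 -0.003 0.04 0 0 -0.009;0.085 0.0125 -0.003 0.08 0 0 -0.009;0.085 0.0125 -0.003 0.12 0 0 -0.009;0.085 0.0125 -0.003 0.15 0 0 -0.009;0.085 0.0125 -0.003 0.18 0 0 -0.009;0.085 0.0125 -0.003 0.18 0 0 -0.009;0.085 0.0125 -0.003 0.18 0 0 -0.009'
python3 - <<'E'
from look import *
look('w3.png',dict(stop=.04,board=0))
rel([.4274,-.3614,.031],tgt(1.430))
E
```

```text
t: 5.35
tool_pos: [0.4263, -0.3608, 0.0978]
tool_rot: [-0.222, -3.131, -0.005]
contact_force: [0.3, 0.1, 0.9]
opening: 0.0854
grip_force: 0.0
5.35 [ 0.4263 -0.3608  0.0978] [0.2925 0.1212 0.9378]
stop 0.96 [322.7 226.2] [ 0.428  -0.3609  0.04  ]
board 0.91 [332.7 208.2] [ 0.4285 -0.353   0.    ]
rel [0.0017 0.0021 0.0715] [-0.0032  0.0038 -0.0009] rows 1.7
```

View pics/w3.png

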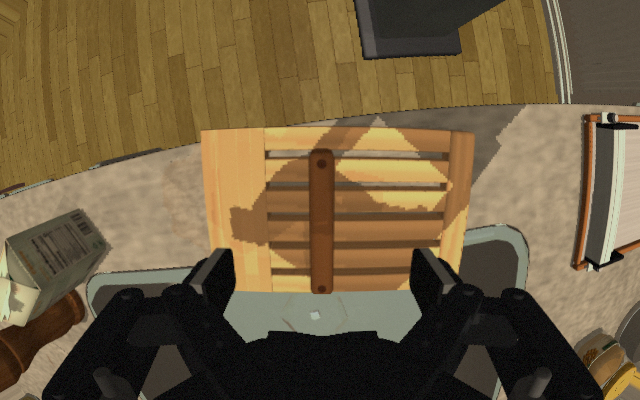

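The view shows the stop bar centred at x≈321 (rows 150–293), midway between the open fingers at x≈233 and 412. Descending and gripping.

```bash
python3 -m jog '0.085 0.001 0 0.03 0 0 0;0.085 0.001 0 0.05 0 0 0;0.085 0.001 0 0.06 0 0 0;0.085 0.001 0 0.067 0 0 0;0.085 0.001 0 0.067 0 0 0;0.03 0.001 0 0.067 0 0 0;0.012 0.001 0 0.067 0 0 0;0.012 0.001 0 0.067 0 0 0;0.012 0.001 0 0.067 0 0 0;0.012 0.001 0 0.067 0 0 0;0.012 0.001 0 0.067 0 0 0;0.012 0.001 0 0.067 0 0 0;0.012 0.001 0 0.067 0 0 0' 70
```

```text
t: 6.58
tool_pos: [0.4265, -0.3622, 0.033]
tool_rot: [0.222, 3.133, -0.001]
contact_force: [-0.5, 0.8, 5.0]
opening: 0.0147
grip_force: 71.5
```

```bash
python3 -m jog '0.012 0 0 -0.01 0 0 0;0.012 0 0 -0.04 0 0 0;0.012 0 0 -0.08 0 0 0;0.012 0 0 -0.12 0 0 0;0.012 0 0 -0.12 0 0 0;0.012 0 0 -0.12 0 0 0'
cat >> h.py <<'E'
TR=np.array([.4525,.020]); TYAW=-np.pi/2-.0055; OFF=np.array([-.001,-.090,.0225])
def tippose(tx,ty,tz,th,dyaw=0):
    """TCP pose for tongue tip at tray coords (m), slant th"""
    ux=np.array([np.cos(TYAW),np.sin(TYAW)]); uy=np.array([-ux[1],ux[0]])
    tip=np.r_[TR+tx*ux+ty*uy,tz]; Rt=tgt(TYAW+np.pi+dyaw,-th); return tip-Rt.apply(OFF),Rt
def tipnow():
    o=ctrl.get_obs(); r=R.from_rotvec(o['tool_rot']); t=o['tool_pos']+r.apply(OFF)
    ux=np.array([np.cos(TYAW),np.sin(TYAW)]); uy=np.array([-ux[1],ux[0]]); d=t[:2]-TR
    y=r.apply([0,1,0]); bx=-y
    print('t',round(o['t'],2),'tip(tray mm)',(1000*np.r_[d@ux,d@uy,t[2]]).round(1),'slant',round(float(np.arcsin(-bx[2])),4),'yaw',round(float(np.arctan2(bx[1],bx[0])-TYAW),4),'roll',round(float(r.apply([1,0,0])[2]),4),'F',o['contact_force'].round(1),'tau',o['wrist_torque'].round(2),'grip',o['grip_force'],o['opening'])
E
python3 - <<'E'
from h import *
tipnow(); rel(*tippose(.04,0,.12,.38))
E
```

```text
t: 7.08
tool_pos: [0.4271, -0.363, 0.1552]
tool_rot: [0.222, 3.13, -0.006]
contact_force: [-0.5, 0.7, -6.1]
opening: 0.0145
grip_force: 70.3
t 7.08 tip(tray mm) [472.6 -34.5 133. ] slant -0.0037 yaw -0.1363 roll -0.004 F [-0.5  0.7 -6.1] tau [-0.03  0.03  0.  ] grip 70.25222539901733 0.01448110911385791
rel [ 0.0346  0.4175 -0.0208] [-0.3833  0.0296 -0.1339] rows 10.1
```

```bash
python3 -m jog '0.012 0.003 0.04 -0.01 -0.04 0.003 -0.013;0.012 0.006 0.08 -0.021 -0.08 0.006 -0.027;0.012 0.01 0.12 -0.021 -0.12 0.009 -0.04;0.012 0.013 0.16 -0.021 -0.15 0.012 -0.053;0.012 0.017 0.2 -0.021 -0.19 0.015 -0.067;0.012 0.02 0.24 -0.021 -0.23 0.018 -0.08;0.012 0.023 0.28 -0.021 -0.27 0.021 -0.094;0.012 0.027 0.32 -0.021 -0.31 0.024 -0.107;0.012 0.03 0.36 -0.021 -0.34 0.027 -0.12;0.012 0.033 0.4 -0.021 -0.37 0.03 -0.134;0.012 0.035 0.417 -0.021 -0.383 0.03 -0.134;0.012 0.035 0.417 -0.021 -0.383 0.03 -0.134;0.012 0.035 0.417 -0.021 -0.383 0.03 -0.134;0.012 0.035 0.417 -0.021 -0.383 0.03 -0.134'
python3 - <<'E'
from look import *
tipnow()
look('w4.png',dict(tongue=.12,groove=.021,bead=.0175,tray=0))
rel(*tippose(.07,0,.045,.38))
E
```

```text
t: 8.25
tool_pos: [0.4492, 0.0555, 0.1713]
tool_rot: [-0.011, -3.078, -0.597]
contact_force: [0.2, -0.0, -4.8]
opening: 0.0142
grip_force: 71.0
t 8.25 tip(tray mm) [ 39.6  -2.9 116.7] slant 0.3832 yaw -0.003 roll 0.0075 F [ 0.2 -0.  -4.8] tau [-0.65  0.04 -0.03] grip 70.99440693855286 0.014247308333449655
8.25 [0.4492 0.0555 0.1713] [ 0.215  -0.0093 -4.754 ]
tongue 0.68 [172.2 243.7] [ 0.4486 -0.0193  0.12  ]
groove 0.58 [124.5 214.3] [ 0.4531 -0.074   0.021 ]
bead 0.89 [160.2 205.9] [ 0.4501 -0.0394  0.0175]
rel [-0.0016 -0.0553  0.0573] [ 0.0035 -0.0034 -0.0028] rows 1.9
```

View pics/w4.png

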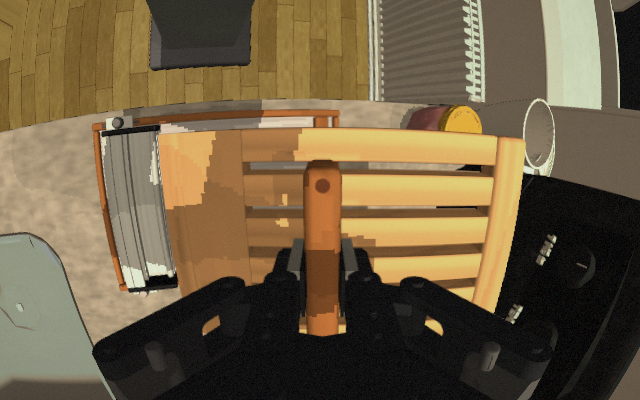

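The view shows the rail left of the held, slanted board. The near end cap is at about (135–160,129) and the far cap at about (150–178,283). The tongue's corner is at about (160,133). I'll enlarge that region to read the cap edges.

```bash
python3 - <<'E'
import cv2
a=cv2.imread('pics/w4.png')[105:305,85:265]; cv2.imwrite('pics/c4.png',cv2.resize(a,(540,600),interpolation=cv2.INTER_CUBIC))
E
```

```text
(no output)
```

View pics/c4.png

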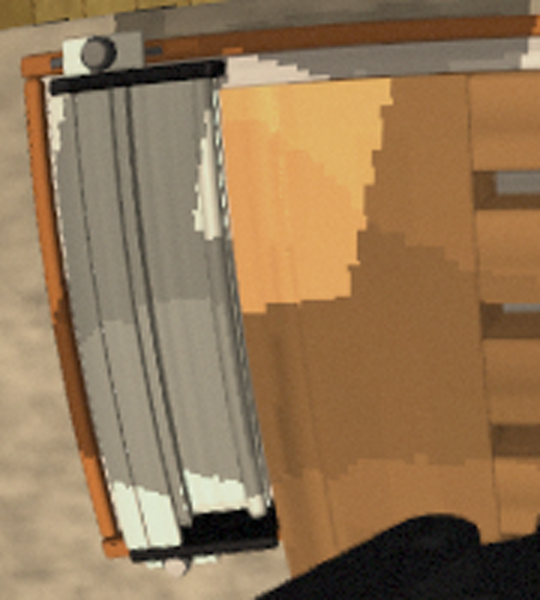

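```bash
python3 - <<'E'
from look import *
p=np.array([.4492,.0555,.1713]);r=np.array([-.011,-3.078,-.597])
print('caps',wonz(np.array([[130,130.3],[153.3,288.3]]),.033,p,r))
print('tray rail-side outer corners',wonz(np.array([[85+22/3,105+75/3],[85+105/3,105+555/3]]),.014,p,r))
T=R.from_rotvec(r)
# board points: tongue top corners, in tool coords
B=np.array([[100,-65,12],[100,0,12],[100,65,12],[84,-65,18],[10,-50,47],[10,50,47],[-106,-65,18]])/1e3
tl=np.c_[-(B[:,1]+.001),-(B[:,0]-.010),-(B[:,2]-.033)]
px=wproj(p+T.apply(tl),p,r); print('pred',px.round(1).tolist()); print('crop',((px-[85,105])*3)[:4].round(0).tolist())
E
```

```text
caps [[ 0.3805 -0.0566  0.033 ]
 [ 0.5233 -0.0585  0.033 ]]
tray rail-side outer corners [[ 0.3755 -0.0979  0.014 ]
 [ 0.5315 -0.0995  0.014 ]]
pred [[158.6, 133.1], [171.4, 243.9], [190.6, 330.7], [179.0, 131.7], [323.1, 166.2], [323.1, 359.6], [529.0, 137.4]]
crop [[221.0, 84.0], [259.0, 417.0], [317.0, 677.0], [282.0, 80.0]]
```

The caps' midpoint is x≈0.452 (143 mm apart), which matches the tray fit, and the board in the hand projects within 2 px of where it appears. Approaching the groove mouth.

```bash
python3 - <<'E'
from h import *
tipnow(); rel(*tippose(.066,0,.05,.37))
E
```

```text
t 8.5 tip(tray mm) [ 40.   -1.5 118.6] slant 0.3835 yaw -0.003 roll 0.0042 F [ 0.4  0.8 -4.6] tau [-0.6   0.   -0.05] grip 70.98478674888611 0.01449911328574782
rel [-0.0015 -0.0495  0.0551] [ 0.0135 -0.0034 -0.0028] rows 1.8
```

```bash
python3 -m jog '0.012 -0.0015 -0.02 0.02 0.005 -0.003 -0.003;0.012 -0.0015 -0.035 0.038 0.01 -0.003 -0.003;0.012 -0.0015 -0.045 0.05 0.013 -0.003 -0.003;0.012 -0.0015 -0.0495 0.055 0.013 -0.003 -0.003;0.012 -0.0015 -0.0495 0.055 0.013 -0.003 -0.003;0.012 -0.0015 -0.0495 0.055 0.013 -0.003 -0.003;0.012 -0.0015 -0.0495 0.055 0.013 -0.003 -0.003'
python3 - <<'E'
from h import *
tipnow(); rel(*tippose(.070,0,.022,.37))
ctrl.get_image('wrist'); tipnow(); rel(*tippose(.070,0,.022,.37))
E
```

```text
t: 9.08
tool_pos: [0.4526, 0.0303, 0.1052]
tool_rot: [0.005, 3.085, 0.578]
contact_force: [-0.5, -0.2, -4.3]
opening: 0.0149
grip_force: 71.0
t 9.08 tip(tray mm) [65.4  1.3 51.7] slant 0.3705 yaw 0.0025 roll -0.0025 F [-0.5 -0.2 -4.3] tau [-0.55 -0.03 -0.03] grip 71.0209321975708 0.01491191005951081
rel [ 0.0011 -0.015   0.026 ] [0.0005 0.0018 0.0024] rows 0.7
t 9.13 tip(tray mm) [65.3  1.4 51.8] slant 0.3703 yaw 0.0029 roll -0.0028 F [-0.1 -0.6 -5.1] tau [-0.59  0.02 -0.02] grip 71.02171897888184 0.014609392119209098
rel [ 0.0012 -0.0151  0.0261] [0.0003 0.002  0.0027] rows 0.7
```

```bash
python3 -m jog '0.012 0.001 -0.005 0.009 0 0.002 0.002;0.012 0.001 -0.01 0.018 0 0.002 0.002;0.012 0.001 -0.014 0.024 0 0.002 0.002;0.012 0.001 -0.015 0.026 0 0.002 0.002;0.012 0.001 -0.015 0.026 0 0.002 0.002;0.012 0.001 -0.015 0.026 0 0.002 0.002'
python3 - <<'E'
from look import *
tipnow(); look('w5.png',dict(tongue=.022,groove=.021,bead=.0175))
a=cv2.imread('pics/w5.png')[80:360,40:360]; cv2.imwrite('pics/c5.png',cv2.resize(a,(640,560),interpolation=cv2.INTER_CUBIC)); tipnow()
E
```

```text
t: 9.63
tool_pos: [0.4503, 0.0261, 0.0737]
tool_rot: [-0.009, -3.085, -0.579]
contact_force: [-0.6, -0.1, -4.9]
opening: 0.0144
grip_force: 71.0
t 9.63 tip(tray mm) [69.6 -1.4 20.1] slant 0.3713 yaw -0.0007 roll 0.0033 F [-0.6 -0.1 -4.9] tau [-0.58 -0.   -0.03] grip 70.99016189575195 0.01435230506828956
9.63 [0.4503 0.0261 0.0737] [-0.615  -0.146  -4.8671]
tongue 0.69 [170.1 244.8] [ 0.451 -0.051  0.022]
groove 0.58 [134.7 251.5] [ 0.4533 -0.0744  0.021 ]
t 9.83 tip(tray mm) [69.8 -0.7 21. ] slant 0.3706 yaw 0.0001 roll 0.0017 F [ 0.1 -0.8 -4.9] tau [-0.62  0.03  0.05] grip 70.99043011665344 0.014529203170910632
```

View pics/c5.png

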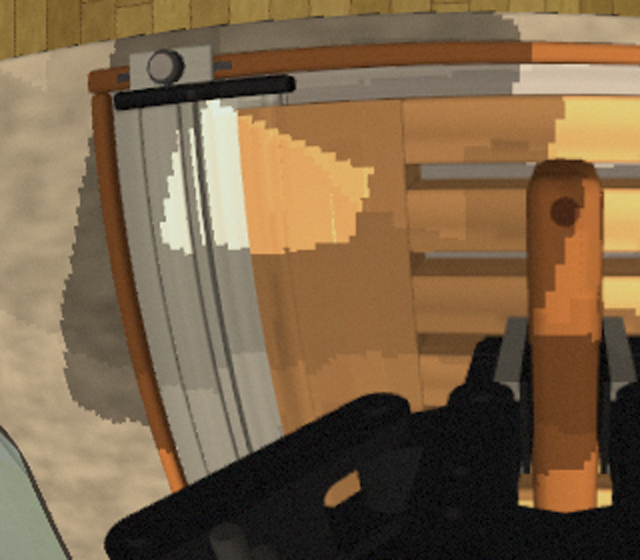

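```bash
python3 - <<'E'
from look import *
o=ctrl.get_obs(); p,r=o['tool_pos'],o['tool_rot']
def tr(P):
    ux=np.array([np.cos(TYAW),np.sin(TYAW)]); uy=np.array([-ux[1],ux[0]]); d=P[:2]-TR; return np.r_[d@ux,d@uy]*1e3
f=lambda u,v,z: tr(wonz(np.array([40+u/2,80+v/2]),z,p,r))
print('cap inner',f(240,97,.033),'outer',f(240,84,.033),'front',f(297,84,.033),'rear',f(115,100,.033))
print('tongue corner',f(239,110,.0225),'tray corner',f(92,72,.014))
print('upper lip front edge?',f(205,250,.033),f(190,250,.033))
B=np.array([[100,-65,12],[84,-65,18],[10,-50,47]])/1e3
tl=np.c_[-(B[:,1]+.001),-(B[:,0]-.010),-(B[:,2]-.033)]
print((wproj(p+R.from_rotvec(r).apply(tl),p,r)-[40,80])*2)
E
```

```text
cap inner [ 67.9099 -68.2331] outer [ 67.7441 -71.6093] front [ 52.4479 -70.3194] rear [103.3725 -71.272 ]
tongue corner [ 69.9671 -64.6183] tray corner [117.5126 -80.6913]
upper lip front edge? [ 81.7938 -28.7107] [ 86.1381 -29.1446]
[[237.2758 106.24  ]
 [278.0263 103.3614]
 [566.244  172.3706]]
```

The crop shows the near cap strip at (115,100)–(297,83) and the tongue's corner at (239,110). That puts the board centred to about 0.5 mm, with the cap front near tray x = 52, so the rail looks about 5–6 mm nearer than its middle setting. Inserting gently.

```bash
python3 -m jog '0.012 0 -0.002 -0.002 0 0 0;0.012 0 -0.006 -0.0035 0 0 0;0.012 0 -0.01 -0.005 0 0 0;0.012 0 -0.0127 -0.006 0 0 0;0.012 0 -0.0127 -0.006 0 0 0;0.012 0 -0.0127 -0.006 0 0 0'
python3 -c "
from h import *
tipnow()"
python3 -m jog '0.012 0 -0.0014 -0.0005 0 0 0;0.012 0 -0.0028 -0.0011 0 0 0;0.012 0 -0.0042 -0.0016 0 0 0;0.012 0 -0.0042 -0.0016 0 0 0'
python3 -c "
from h import *
tipnow()"
```

```text
t: 10.33
tool_pos: [0.4505, 0.0117, 0.0751]
tool_rot: [-0.009, -3.086, -0.579]
contact_force: [0.0, 0.5, -4.4]
opening: 0.0146
grip_force: 71.0
t 10.33 tip(tray mm) [84.  -1.1 21.5] slant 0.371 yaw -0.001 roll 0.0026 F [ 0.   0.5 -4.4] tau [-0.61 -0.    0.  ] grip 70.9730851650238 0.014621054411843075
t: 10.67
tool_pos: [0.4504, 0.0073, 0.075]
tool_rot: [-0.008, -3.086, -0.579]
contact_force: [0.6, -0.1, -5.1]
opening: 0.0149
grip_force: 71.0
t 10.67 tip(tray mm) [88.4 -1.1 21.5] slant 0.3707 yaw -0.0004 roll 0.0026 F [ 0.6 -0.1 -5.1] tau [-0.6  -0.    0.03] grip 70.99873065948486 0.014905449684914753
```

```bash
for i in 1; do python3 -m jog '0.012 0.0 -0.0014 -0.0005 0 0 0;0.012 0.0 -0.0028 -0.0011 0 0 0;0.012 0.0 -0.0028 -0.0011 0 0 0'; python3 -c "
from h import *
tipnow()"; done
```

```text
t: 10.92
tool_pos: [0.4504, 0.0043, 0.0751]
tool_rot: [-0.009, -3.086, -0.579]
contact_force: [0.2, 0.1, -5.0]
opening: 0.0146
grip_force: 71.0
t 10.92 tip(tray mm) [91.5 -1.1 21.5] slant 0.3707 yaw -0.0005 roll 0.0025 F [ 0.2  0.1 -5. ] tau [-0.58  0.03 -0.01] grip 70.9996247291565 0.014593061822860997
```

```bash
python3 -m jog '0.012 0 -0.0005 -0.0002 0 0 0;0.012 0 -0.001 -0.0004 0 0 0;0.012 0 -0.001 -0.0004 0 0 0'; python3 -c "
from h import *
tipnow()"; python3 -m jog '0.012 0 -0.0005 -0.0002 0 0 0;0.012 0 -0.001 -0.0004 0 0 0;0.012 0 -0.001 -0.0004 0 0 0'; python3 -c "
from h import *
tipnow()"
```

```text
t: 11.17
tool_pos: [0.4504, 0.0034, 0.0751]
tool_rot: [-0.008, -3.086, -0.579]
contact_force: [0.2, 0.0, -5.4]
opening: 0.0141
grip_force: 71.0
t 11.17 tip(tray mm) [92.4 -1.1 21.5] slant 0.3708 yaw -0.0004 roll 0.0025 F [ 0.2  0.  -5.4] tau [-0.64  0.07  0.  ] grip 70.99935293197632 0.014082112592632114
t: 11.42
tool_pos: [0.4504, 0.0023, 0.0751]
tool_rot: [-0.008, -3.086, -0.579]
contact_force: [-0.0, -0.4, -4.3]
opening: 0.0145
grip_force: 71.0
t 11.42 tip(tray mm) [93.5 -1.1 21.5] slant 0.3708 yaw -0.0004 roll 0.0025 F [-0.  -0.4 -4.3] tau [-0.61 -0.02 -0.01] grip 71.00011825561523 0.014538978627823943
```

```bash
python3 -m jog '0.012 0 -0.0005 -0.0002 0 0 0;0.012 0 -0.001 -0.0004 0 0 0;0.012 0 -0.001 -0.0004 0 0 0'; python3 -c "
from h import *
tipnow()"; python3 -m jog '0.012 0 -0.0005 -0.0002 0 0 0;0.012 0 -0.001 -0.0004 0 0 0;0.012 0 -0.001 -0.0004 0 0 0'; python3 -c "
from h import *
tipnow()"
```

```text
t: 11.67
tool_pos: [0.4504, 0.0012, 0.0751]
tool_rot: [-0.008, -3.086, -0.579]
contact_force: [0.4, -0.7, -5.4]
opening: 0.0144
grip_force: 71.0
t 11.67 tip(tray mm) [94.6 -1.1 21.5] slant 0.3708 yaw -0.0004 roll 0.0025 F [ 0.4 -0.7 -5.4] tau [-0.59 -0.    0.02] grip 71.00003242492676 0.014357286950492569
t: 11.92
tool_pos: [0.4504, 0.0003, 0.0752]
tool_rot: [-0.009, -3.086, -0.58]
contact_force: [1.3, 1.0, -4.6]
opening: 0.0145
grip_force: 71.0
t 11.92 tip(tray mm) [95.4 -1.1 21.5] slant 0.3716 yaw -0.0006 roll 0.0025 F [ 1.3  1.  -4.6] tau [-0.33 -0.05 -0.07] grip 70.95600485801697 0.014515715258770243
```

```bash
python3 -m jog '0.012 0 -0.0005 -0.0002 0 0 0;0.012 0 -0.0005 -0.0002 0 0 0;0.012 0 -0.0005 -0.0002 0 0 0'; python3 -c "
from h import *
tipnow()"; python3 -m jog '0.012 0 -0.0005 -0.0002 0 0 0;0.012 0 -0.0005 -0.0002 0 0 0;0.012 0 -0.0005 -0.0002 0 0 0'; python3 -c "
from h import *
tipnow()"
```

```text
t: 12.17
tool_pos: [0.4504, 0.0001, 0.0753]
tool_rot: [-0.008, -3.086, -0.581]
contact_force: [1.3, 3.6, -4.2]
opening: 0.0147
grip_force: 70.9
t 12.17 tip(tray mm) [95.5 -1.  21.6] slant 0.3722 yaw -0.0004 roll 0.0025 F [ 1.3  3.6 -4.2] tau [ 0.09 -0.08 -0.14] grip 70.89680671691895 0.014712252264896617
t: 12.42
tool_pos: [0.4505, -0.0001, 0.0754]
tool_rot: [-0.009, -3.086, -0.583]
contact_force: [0.9, 5.9, -3.8]
opening: 0.0141
grip_force: 70.9
t 12.42 tip(tray mm) [95.7 -1.  21.6] slant 0.3733 yaw -0.0005 roll 0.0024 F [ 0.9  5.9 -3.8] tau [ 0.5  -0.14 -0.22] grip 70.85580110549927 0.014142531741524321
```

Contact: the force along the rail rises steadily to about 6 N while the tip stays at tray x ≈ 95.5. The rail is about 4.5 mm nearer, which agrees with the picture, so the tongue is home. Now I'll lower the front edge about the tip with that light press.

```bash
python3 -m jog '0.012 0 0.0006 0.002 0.025 0 0;0.012 0 0.0011 0.0042 0.05 0 0;0.012 0 0.0016 0.0064 0.075 0 0;0.012 0 0.002 0.0086 0.1 0 0;0.012 0 0.002 0.0086 0.1 0 0;0.012 0 0.002 0.0086 0.1 0 0'; python3 -c "
from h import *
tipnow()"
```

```text
t: 12.92
tool_pos: [0.4502, 0.0048, 0.0678]
tool_rot: [-0.007, -3.11, -0.426]
contact_force: [1.6, 5.7, -5.5]
opening: 0.0147
grip_force: 70.7
t 12.92 tip(tray mm) [95.8 -1.2 21.9] slant 0.2724 yaw 0.0004 roll 0.0028 F [ 1.6  5.7 -5.5] tau [ 0.59 -0.15 -0.14] grip 70.74581980705261 0.014692819782301463
```

```bash
python3 -m jog '0.012 0 0.0005 0.0021 0.025 0 0;0.012 0 0.001 0.0043 0.05 0 0;0.012 0 0.0015 0.0064 0.075 0 0;0.012 0 0.0019 0.0086 0.1 0 0;0.012 0 0.0019 0.0086 0.1 0 0;0.012 0 0.0019 0.0086 0.1 0 0'; python3 -c "
from h import *
tipnow()"
```

```text
t: 13.42
tool_pos: [0.4501, 0.0089, 0.0599]
tool_rot: [-0.008, -3.127, -0.27]
contact_force: [0.2, 5.0, -5.0]
opening: 0.0145
grip_force: 70.7
t 13.42 tip(tray mm) [96.  -1.4 22.3] slant 0.1725 yaw -0.0 roll 0.0033 F [ 0.2  5.  -5. ] tau [ 0.87 -0.13 -0.06] grip 70.71056485176086 0.014522808374910726
```

```bash
python3 -m jog '0.012 0 0.0005 0.0021 0.025 0 0;0.012 0 0.001 0.0042 0.05 0 0;0.012 0 0.0015 0.0063 0.075 0 0;0.012 0 0.0019 0.0085 0.1 0 0;0.012 0 0.0019 0.0085 0.1 0 0;0.012 0 0.0019 0.0085 0.1 0 0'; python3 -c "
from h import *
tipnow()"
```

```text
t: 13.92
tool_pos: [0.4501, 0.0121, 0.0519]
tool_rot: [-0.008, -3.136, -0.114]
contact_force: [-0.4, 5.2, -5.0]
opening: 0.0147
grip_force: 70.9
t 13.92 tip(tray mm) [96.  -1.4 22.9] slant 0.0726 yaw 0.0 roll 0.0034 F [-0.4  5.2 -5. ] tau [ 1.01 -0.   -0.14] grip 70.90028643608093 0.014732574657398665
```

```bash
python3 -m jog '0.012 0 0.0003 0.0014 0.017 0 0;0.012 0 0.0007 0.0028 0.034 0 0;0.012 0 0.001 0.0042 0.05 0 0;0.012 0 0.001 0.0042 0.05 0 0;0.012 0 0.001 0.0042 0.05 0 0'; python3 -c "
from h import *
tipnow()"; python3 -m jog '0.012 0 0.0001 0.0006 0.008 0 0;0.012 0 0.0002 0.0011 0.015 0 0;0.012 0 0.0002 0.0011 0.015 0 0;0.012 0 0.0002 0.0011 0.015 0 0'; python3 -c "
from h import *
tipnow()"
```

```text
t: 14.33
tool_pos: [0.4502, 0.0134, 0.0479]
tool_rot: [-0.009, -3.138, -0.036]
contact_force: [-0.8, 6.5, -4.1]
opening: 0.0145
grip_force: 71.0
t 14.33 tip(tray mm) [96.1 -1.4 23.3] slant 0.023 yaw -0.0003 roll 0.0033 F [-0.8  6.5 -4.1] tau [ 1.02 -0.   -0.11] grip 71.029611825943 0.014504530343073328
t: 14.67
tool_pos: [0.4502, 0.0137, 0.0467]
tool_rot: [-0.01, -3.138, -0.014]
contact_force: [-0.9, 7.1, -4.1]
opening: 0.0144
grip_force: 71.0
t 14.67 tip(tray mm) [96.1 -1.4 23.5] slant 0.0086 yaw -0.0007 roll 0.0032 F [-0.9  7.1 -4.1] tau [ 1.18 -0.04 -0.03] grip 70.9874153137207 0.01435273390986897
```

```bash
python3 -m jog '0.012 0 0.0002 0.0006 0.005 0 0;0.012 0 0.0004 0.0011 0.009 0 0;0.012 0 0.0004 0.0011 0.009 0 0;0.012 0 0.0004 0.0011 0.009 0 0'; python3 -c "
from h import *
tipnow()"; python3 -m jog '0.012 0 0.0002 0.0005 0 0 0;0.012 0 0.0002 0.0005 0 0 0;0.012 0 0.0002 0.0005 0 0 0;0.012 0 0.0002 0.0005 0 0 0'; python3 -c "
from h import *
tipnow()"
```

```text
t: 15.0
tool_pos: [0.4502, 0.0139, 0.046]
tool_rot: [-0.01, -3.138, 0.001]
contact_force: [-3.0, 5.5, -1.4]
opening: 0.0146
grip_force: 71.5
t 15.0 tip(tray mm) [96.1 -1.4 23.6] slant -0.0008 yaw -0.0006 roll 0.0036 F [-3.   5.5 -1.4] tau [ 1.14  0.24 -0.12] grip 71.46425127983093 0.014600432968684988
t: 15.33
tool_pos: [0.4502, 0.0139, 0.046]
tool_rot: [-0.01, -3.138, 0.002]
contact_force: [-4.9, 5.5, 2.0]
opening: 0.0145
grip_force: 72.0
t 15.33 tip(tray mm) [96.1 -1.4 23.6] slant -0.0011 yaw -0.0006 roll 0.0041 F [-4.9  5.5  2. ] tau [ 1.02  0.52 -0.15] grip 71.96203708648682 0.014508756483236483
```

```bash
python3 -m jog '0.012 0 0.0003 0 0 -0.002 0;0.012 0 0.0006 0 0 -0.004 0;0.012 0 0.0006 0 0 -0.004 0;0.012 0 0.0006 0 0 -0.004 0'; python3 -c "
from h import *
tipnow()"
```

```text
t: 15.67
tool_pos: [0.4503, 0.014, 0.0459]
tool_rot: [0.009, 3.141, -0.004]
contact_force: [-4.8, 3.3, 3.0]
opening: 0.0142
grip_force: 71.9
t 15.67 tip(tray mm) [96.1 -1.2 23.7] slant -0.0027 yaw -0.0002 roll -0.0003 F [-4.8  3.3  3. ] tau [ 0.72  0.67 -0.12] grip 71.93879127502441 0.014203869906876837
```

```bash
python3 -m jog '0.012 0.0005 0 0 0 0 0;0.012 0.0008 0 0 0 0 0;0.012 0.0008 0 0 0 0 0'; python3 -c "
from look import *
tipnow()
o=ctrl.get_obs();p,r=o['tool_pos'],o['tool_rot']
save('wrist','w6.png')
for k,z in dict(tray=0,board=.013,groove=.021,front_rest=.013,front_edge=.013).items():
    for a in ctrl.tip_of('wrist',k)[:1]: print(k,round(a['p'],2),a['xy'],wonz(np.array(a['xy']),z,p,r))
"
```

```text
t: 15.92
tool_pos: [0.4503, 0.0139, 0.0459]
tool_rot: [0.009, 3.139, -0.005]
contact_force: [-1.2, 2.7, 1.8]
opening: 0.0147
grip_force: 71.9
t 15.92 tip(tray mm) [96.2 -1.1 23.7] slant -0.0032 yaw 0.0 roll -0.0028 F [-1.2  2.7  1.8] tau [ 0.71  0.24 -0.1 ] grip 71.87551617622375 0.014676215208682107
board 0.94 [338.9, 241.2] [0.4526 0.0233 0.013 ]
groove 0.57 [178.1, 243.9] [ 0.4524 -0.0736  0.021 ]
front_rest 0.23 [611.6, 157.0] [0.394  0.2369 0.013 ]
front_edge 0.83 [490.4, 236.4] [0.4524 0.1222 0.013 ]
```

View pics/w6.png

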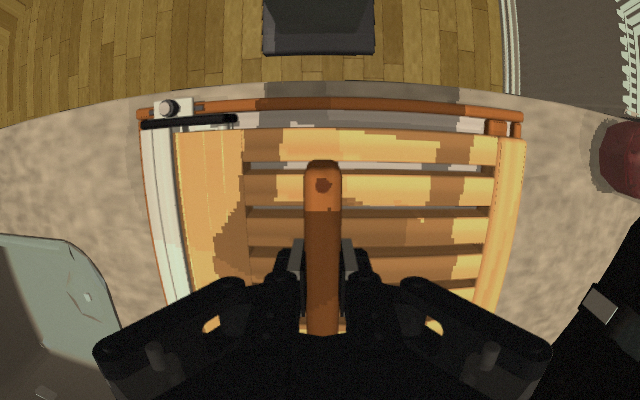

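The view shows the board lying inside the tray, tongue under the rail at x≈177, front edge at x≈525 inside the tray's front side, stop between the fingers. TCP height 45.9 mm equals 33 + 13 mm, so it is level. Releasing and retreating.

```bash
python3 -m jog '0.02 0 0 0 0 0 0;0.03 0 0 0 0 0 0;0.05 0 0 0 0 0 0;0.06 0 0 0 0 0 0;0.06 0 0 0 0 0 0;0.06 0 0 0 0 0 0;0.06 0 0 -0.01 0 0 0;0.06 0 0 -0.03 0 0 0;0.06 0 0 -0.06 0 0 0;0.06 0 0 -0.1 0 0 0;0.06 0 0 -0.14 0 0 0;0.06 0 0 -0.18 0 0 0;0.06 0 0 -0.22 0 0 0;0.06 0 0 -0.25 0 0 0;0.06 0 0 -0.25 0 0 0;0.06 0 0 -0.25 0 0 0'
python3 - <<'E'
from rect import *
o=ctrl.get_obs();p,r=o['tool_pos'],o['tool_rot'];save('wrist','w7.png')
m=ctrl.cut_out('wrist','board')[0]['mask']; rect(m,.031,p,r,'board')
for k,z in dict(board=.013,stop=.053,front_edge=.013,tongue=.0235,tray=0,groove=.021).items():
    for a in ctrl.tip_of('wrist',k)[:1]: print(k,round(a['p'],2),a['xy'],wonz(np.array(a['xy']),z,p,r))
a=cv2.imread('pics/w7.png')[80:260,200:460]; cv2.imwrite('pics/c7.png',cv2.resize(a,(780,540),interpolation=cv2.INTER_CUBIC))
print(p,r)
E
```

```text
t: 17.55
tool_pos: [0.4502, 0.0149, 0.2987]
tool_rot: [0.007, 3.134, -0.006]
contact_force: [0.0, -0.2, -0.8]
opening: 0.0599
grip_force: 0.0
board centre [451.0644  31.3767] size [194.9764 131.8151] ang 89.81564331054688
board 0.58 [329.6, 166.4] [0.4499 0.0235 0.013 ]
stop 0.78 [321.3, 170.8] [0.4489 0.0125 0.053 ]
front_edge 0.68 [400.7, 166.0] [0.4488 0.123  0.013 ]
tongue 0.66 [255.3, 172.3] [ 0.4551 -0.0777  0.0235]
tray 0.92 [328.8, 166.8] [0.4526 0.0227 0.    ]
groove 0.66 [399.4, 168.3] [0.4507 0.1193 0.021 ]
[0.4502 0.0149 0.2987] [ 0.0075  3.1341 -0.0063]
```

View pics/c7.png

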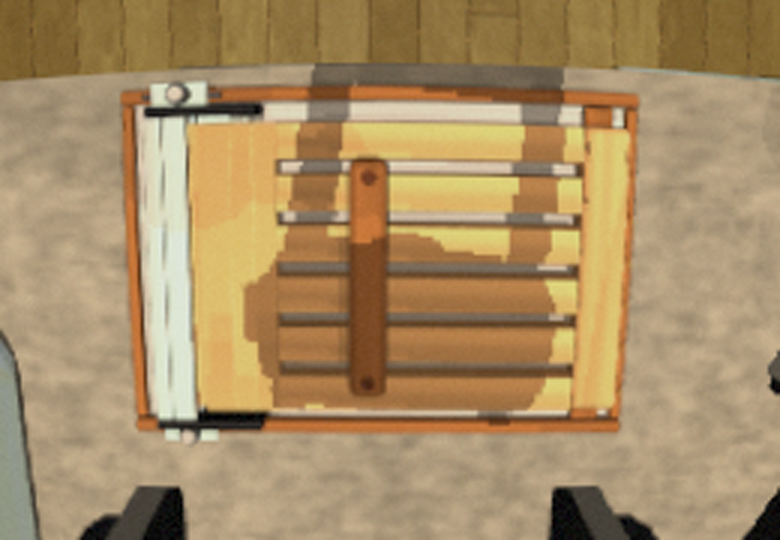

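The picture shows the board flat in the tray between the end caps. 195 mm of its length is visible, so 11 mm of tongue is in the groove. The gripper is clear.

```bash
python3 -c "
from station import ctrl
print(ctrl.finish_job())"
```

```text
the job is handed in; nothing more can be done
None
```

The bread board is back on its tray: tongue home in the groove under about 7 N, board measured level with the notch over the bead, gripper clear, and the job handed in at about 18 s (no pull test of the lock).

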